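# Remount the toppled jar cradle on its ball mount and latch it

### The arm

A 6-joint arm with a two-finger parallel gripper is mounted at the origin on a cart in front of the work surface, level with it; the furniture and walls round the work are solid. World frame = base frame: x ahead of the robot, y to its left, z up, the work surface at z = 0. Lengths are in m, angles in rad, forces in N, time in s.
With the tool pointing down it reaches from about 0.4 to 0.825 m from the base axis. Payload 7 kg.
Tool frame: the origin (TCP) lies on the mounting face of the last link; the fingertips stand 178 mm ahead of it and the grasp point (between the pads) lies 159 mm ahead of it; z points along the fingers, y is the direction in which the jaws open and shut (so a half turn about z gives the same grasp; the last joint's range is limited). The gripper opens to 88 mm and grips with 3 to 60 N. Pads are 19 mm wide; open, the fingers measure 130 mm over their backs; the gripper's body (78 mm by 193 mm) begins 47 mm behind the grasp point.
Start: joints at [-1.053, 0.359, 0.012, 0, -1.224, -0.288], TCP at [0.154, -0.657, 0.405] pointing down, gripper open.
Joint ranges: [-3.07, 3.07], [-1.43, 2.12], [-1.02, 1.25], [-3.03, 1.67], [-3.05, -0], [-3.03, 3.03]. Speed limits (rad/s): [2.39, 2.39, 3.01, 3.14, 3.14, 3.14].

### API

Orientations are given as [roll, pitch, yaw] about the fixed x, y, z axes, in that order (R = Rz(yaw) Ry(pitch) Rx(roll)).
In Python, from station import * gives the robot as it stands.
- The arm moves only by the tool arm_command, never from a script. Its argument "targets" is a list of rows, each a list of 3 entries, a list of its own where there are three numbers: the turn, a rotation vector about the world's x, y, z in rad, then the shift along the world's x, y, z in mm, then the closure, from 0 (fully open) to 1 (shut). In form: [[[wx, wy, wz], [tx, ty, tz], fingers], ...]. A call has 1 to 8 rows; each row shifts and turns the commanded pose from where the row before left it; what a row does not reach is not made up. A row lasts 1/10 s, in which the tool goes at most 50 mm and 8.59 degrees, less where a joint would pass 70% of its speed; a pose out of reach is approached as far as the arm can. A call with a gripper value outside its range is refused whole. The fingers move at their own pace and stop on an object; "squeeze" is the grip in N (left out, the last holds). Time passes only in rows, so rows that do not move let the fingers close. It gives the time, the measured TCP pose, the force and the opening at its end, in the units of the state.
- get_state(): the state, without advancing time (a new reading comes with each control period).
- grab_frame(name): name is "side" or "top"; returns (picture, depth): 384x512x3 uint8, red, green, blue; 384x512 float32, m along the optical axis (not along the pixel's ray), 0 where there is no reading.
- camera_params(name): a dict with "mtx" (3x3 intrinsics, pixels), "k1" (the pictures are not rectified: a ray, as slopes to the right and down, at radius r is drawn at 1 + k1 r^2 times it, then the intrinsics apply), "eye" and "orientation" of the camera in the world. Camera axes: x right, y down, z forward; pixel columns grow to the right and rows downward; lengths in m; the calibration is good to about 2 mm. A picture is of the moment at which its call begins. camera_params takes no time and is no camera call.
- job_done(): hands the job in, once; it reports no verdict.
The state is a dict: "t": time; "q": joint angles; "qd": joint speeds; "joint_efforts": joint torques, N m; "eef_pos": TCP position; "ee_rot": TCP orientation; "force": force on the tool from outside, world axes, zero at the start; "moment": the same for the moment, N m; "width": finger opening in m.
Only numpy, scipy, OpenCV 4.12 (cv2) and the standard library are available. Lean on these libraries where they do the work, as an engineer would, in place of code of your own. Each camera call takes 0.05 s, during which the arm holds its last target.

### The job

The jar cradle of the printing jig has been left lying on its side. Stand it upright, set its socket over the ball of the mount that is bolted to the table, and push it down until it snaps fully home onto the mount's shoulder; then press its latch lever all the way down so that it locks under the ball, and let go. Keep the lever up until the cradle is home, and leave the other things on the table where they are.

Things in the scene. Friction and masses are not known exactly. Their poses are not given: they have to be found in the camera images.
- cradle: loose jar cradle, 0.4 to 0.6 kg, 112 mm tall. Origin: centre of the socket's foot; z runs along its axis to the V-groove at the top; +x is the lever's side. Round dark socket housing (58 mm wide at the foot, 53 above, to z=56), neck 32 mm wide (z 56-71), aluminium V-cradle (z 71-112). Starts lying on its -y side: +y up, z level and more or less away from the robot, axis 29 mm above the table
- cradle_grip (a point): centre of the V-cradle, on the axis, 96 mm above the foot; axes as cradle. The V-cradle is 56 mm wide in x and 58 mm in y; its flat side faces at x = +28 and -28 mm (58 mm along y, 41 mm along z) are the place to grip; the groove on top runs along y
- socket (a point): where the ball's centre sits when the cradle is home: on the axis, 29 mm above the foot; axes as cradle. The bore is just under 40 mm wide, open at the foot, the mouth flared to 50 mm over 10 mm. Two sprung plungers in it hold the ball back: the cradle stops about 23 mm too high until it is pushed down with some 4 to 10 N beyond its weight, then it snaps home
- ball_mount: fixed mount of the cradle. Origin: centre of its underside on the table, z up. Aluminium plate 110x110x10 mm with four screws, a column, a flat shoulder 64 mm across with its top at z=46 mm (the socket's foot lands on it), a neck 15 mm thick and a steel ball
- ball (a point): centre of the mount's steel ball, 38 mm across: 75 mm above the table, 29 mm above the shoulder; z up. The cradle may face any way round on it and swivels freely about z, latched or not
- lever_pad (a point): middle of the upper face of the lever's black end pad (30 mm long, 26 wide, 9 thick), the place to press; x points away from the pivot, y along it. Fully down it droops 9 degrees, 87 mm out from the cradle's axis and 27 mm above the foot; fully up it is 68 mm out and 76 mm above. The pivot is at x=27, z=32 mm on the cradle, axis along y
- lever (a joint): angle of the latch lever, rad: 0 = fully raised (unlatched), 0.9 = fully down (its tooth grips under the ball). It stays where it is left and needs about 6 N at the pad to move. More than half down, the tooth blocks the socket; it goes fully down only when the cradle is home on the ball
- tape_amber: bystander: roll of packing tape lying flat; leave it alone
- hexkey_a: bystander: bent hex key; leave it alone
- marker: bystander: marker pen; leave it alone
- wrench_a: bystander: combination wrench; leave it alone
- caliper: bystander: vernier caliper; leave it alone
- jig_block_a: bystander: milled pale jig block, 40x60x34 mm; leave it alone
- ink_tin_c: bystander: small ink tin, 68x68x60 mm; leave it alone
- jig_block_b: bystander: jig block with a locating pin, 40x40x52 mm; leave it alone

How it is judged:
On the way:
1. the cradle is upright and fully home on the ball, its lever still up (distance between socket and ball below 0.005 m and angle between cradle's own z axis and vertical below 0.1 rad and value of joint lever below 0.45 rad), for 0.2 s.
At the end, for the whole second after the job is handed in: the cradle stands upright (within 0.1 rad) and at rest, its socket within 5 mm of fully home on the ball, and the latch lever is down (over 0.8 of its 0.9 rad) (distance between socket and ball below 0.005 m and angle between cradle's own z axis and vertical below 0.1 rad and value of joint lever above 0.8 rad and linear speed of cradle below 0.02 m/s); the robot touches nothing.
It fails at once if one of the bystanders is displaced by more than 30 mm (distance of any of tape_amber, hexkey_a, marker, wrench_a, caliper, jig_block_a, ink_tin_c, jig_block_b from where it was at the start of the episode above 0.03 m).
It also fails if it takes over 53 s, if anything falls off the work surface, if the arm or the gripper's body presses on something with over 40 N, if the wrist force passes 120 N, or if a joint passes its speed limit or range.

## Working session

There is one attempt and no reset: what is moved stays moved. The work goes in short steps, Python scripts to look and compute and a tool call to move; the robot and the scene stay as the last step left them, time stands still between calls to the robot, and variables do not carry over. Pictures are saved under pics/ and viewed, and the job is handed in when it is done.

Besides the shell and the picture viewer there is one more tool, called after "Request:" in YAML: its name, and indented under it one key for each argument. arm_command: Moves the arm, as the interface text tells. Its arguments: {"type":"object","properties":{"targets":{"type":"array"},"squeeze":{"type":"number"}},"required":["targets"]}

```bash
ls; mkdir -p pics; cat > h.py <<'E'
from station import *
import numpy as np, cv2
from scipy.spatial.transform import Rotation as R
def cam(n):
    c=camera_params(n); return c
def save(n,f):
    im,d=grab_frame(n); cv2.imwrite(f'pics/{f}.png',im[:,:,::-1]); np.save(f'pics/{f}.npy',d); return im,d
E
python3 - <<'E'
from h import *
for n in("side","top"):
    print(cam(n)); save(n,n+"0")
print(get_state())
E
```

```text
pics
{'mtx': array([[369.92762362,   0.        , 256.63172873],
       [  0.        , 369.92762362, 194.50015855],
       [  0.        ,   0.        ,   1.        ]]), 'k1': -0.12012554256355838, 'eye': array([0.15132654, 0.79958382, 0.7086571 ]), 'orientation': array([-2.19635566,  0.02059616, -2.73823044])}
{'mtx': array([[482.61823621,   0.        , 257.53410466],
       [  0.        , 482.61823621, 190.17493162],
       [  0.        ,   0.        ,   1.        ]]), 'k1': -0.08138176537722346, 'eye': array([ 0.43917767, -0.01393115,  1.37553222]), 'orientation': array([-3.06155052e+00, -2.12210746e-04, -1.58845535e+00])}
{'t': 0.1, 'q': array([-1.05288887e+00,  3.59321162e-01,  1.11254878e-02, -3.04047112e-04,
       -1.22409621e+00, -2.88085283e-01]), 'qd': array([-0.00026198, -0.00194083,  0.00152932,  0.00061644,  0.00090691,
        0.00045835]), 'joint_efforts': array([-2.94946905e-03, -5.84164381e+01,  2.93752849e+01,  7.01557472e+00,
        1.01719686e-02, -4.27323141e-05]), 'eef_pos': array([ 0.15371186, -0.65708077,  0.40380229]), 'ee_rot': array([ 3.14007751e+00, -1.50893682e-04, -2.91187389e+00]), 'force': array([-0.06116973, -0.76683309, -0.44123077]), 'moment': array([-0.0202775 , -0.01777416,  0.02443905]), 'width': 0.08781416553707758}
```

View pics/side0.png

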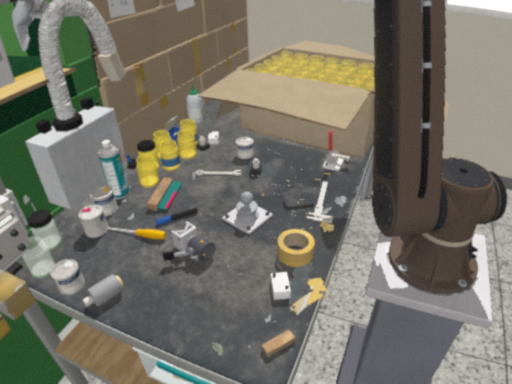

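View pics/top0.png

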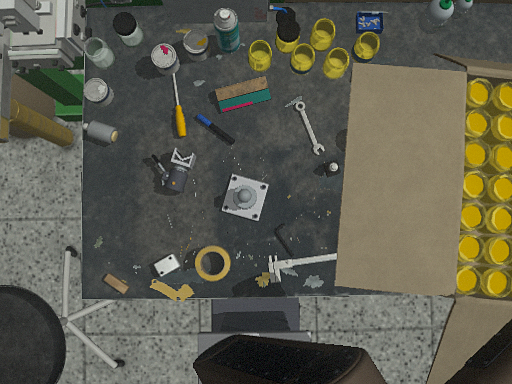

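```bash
cat >> h.py <<'E'
def cloud(n,d):
    c=camera_params(n);K=c['mtx'];h,w=d.shape
    u,v=np.meshgrid(np.arange(w),np.arange(h))
    p=np.stack([u,v],-1).reshape(-1,1,2).astype(float)
    s=cv2.undistortPoints(p,K,np.array([c['k1'],0,0,0,0.])).reshape(h,w,2)
    P=np.dstack([s[...,0]*d,s[...,1]*d,d])
    P=P@R.from_euler('xyz',c['orientation']).as_matrix().T+c['eye']
    P[d==0]=np.nan
    return P
E
python3 - <<'E'
from h import *
import station; print([x for x in dir(station) if x[0]!='_'])
im={n:cv2.imread(f'pics/{n}0.png') for n in('side','top')}
Ps={n:cloud(n,np.load(f'pics/{n}0.npy')) for n in('side','top')}
P=Ps['top']
for nm,(u,v) in dict(ball=(245,196),platec=(228,205),crtop=(176,178),tape=(213,250),lever=(158,165)).items(): print(nm,P[v,u])
# ball per camera: points z 0.076-0.1 near
for n in Ps:
    Q=Ps[n].reshape(-1,3); b0=P[196,245]
    m=(np.hypot(Q[:,0]-b0[0],Q[:,1]-b0[1])<0.04)&(Q[:,2]>0.066)&(Q[:,2]<.11)
    q=Q[m]
    A=np.c_[2*q,np.ones(len(q))];s=np.linalg.lstsq(A,(q**2).sum(1),rcond=None)[0]
    print(n,len(q),'ball',s[:3],np.sqrt(s[3]+(s[:3]**2).sum()),q[:,2].max())
    from scipy.optimize import least_squares
    r=least_squares(lambda c:np.linalg.norm(q-c,axis=1)-.019,s[:3],loss='soft_l1',f_scale=.002);print(r.x)
    m=np.all(np.abs(Q[:,:2]-b0[:2])<.04,axis=1)&(abs(Q[:,2]-.046)<.004);print('shoulder',Q[m].mean(0),m.sum())
c=cv2.resize(im['top'][120:240,120:290],None,fx=4.5,fy=4.5,interpolation=cv2.INTER_CUBIC);cv2.imwrite('pics/ct.png',c)
c=cv2.resize(im['side'][180:290,130:300],None,fx=4.5,fy=4.5,interpolation=cv2.INTER_CUBIC);cv2.imwrite('pics/cs.png',c)
E
```

```text
['Unreachable', 'camera_params', 'get_state', 'grab_frame', 'job_done']
ball [0.52699708 0.01761285 0.09390835]
platec [0.50801617 0.06820039 0.01055041]
crtop [0.58255187 0.2078275  0.05650555]
tape [0.38341995 0.10891666 0.04571166]
lever [0.62260431 0.26223976 0.03451886]
side 125 ball [0.53055409 0.0227418  0.07495515] 0.017489192927443768 0.0941335197264056
[0.53128174 0.02117753 0.07348191]
shoulder [0.52809952 0.02809999 0.04466314] 183
top 155 ball [0.52944972 0.02102377 0.07892517] 0.017175250024660225 0.09784860260688322
[0.5296464  0.02115938 0.07597432]
shoulder [0.52709141 0.02052773 0.04677366] 217
```

View pics/ct.png

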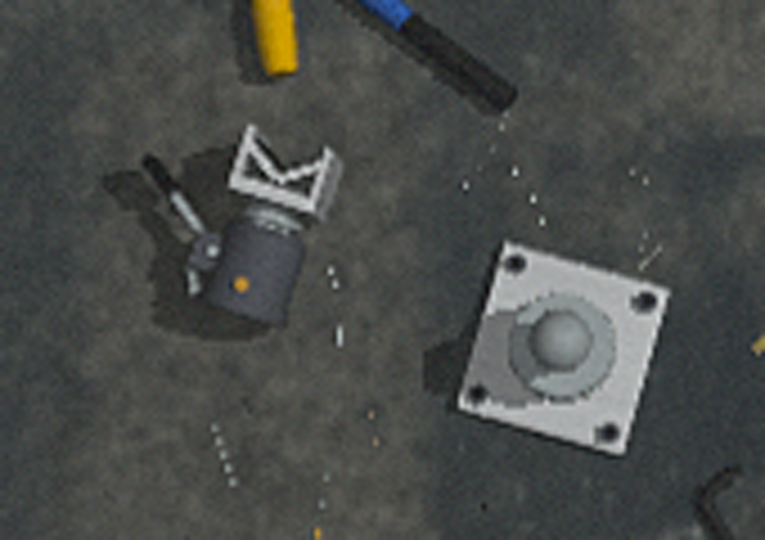

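View pics/cs.png

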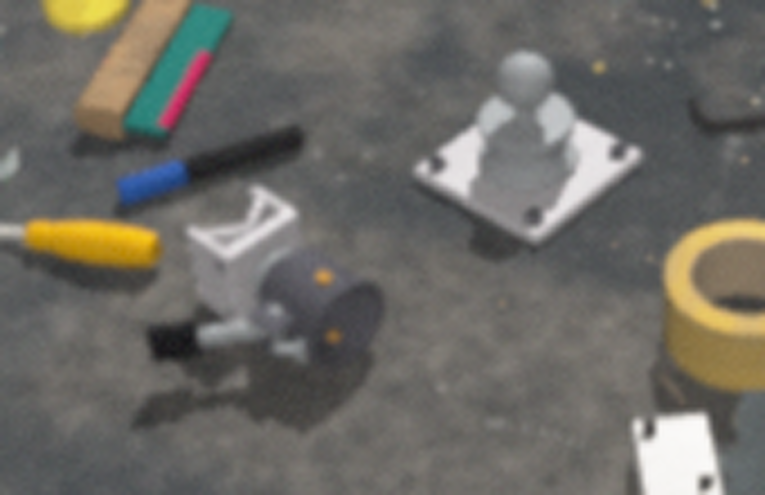

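```bash
cat >> h.py <<'E'
from scipy.optimize import least_squares
def sdf(p): # cradle frame
    x,y,z=p.T
    def cyl(r,a,b):
        dr=np.hypot(x,y)-r;dz=np.abs(z-(a+b)/2)-(b-a)/2
        return np.minimum(np.maximum(dr,dz),0)+np.hypot(np.maximum(dr,0),np.maximum(dz,0))
    q=np.abs(np.c_[x,y,z-.0915])-np.array([.028,.029,.0205])
    bx=np.minimum(q.max(1),0)+np.linalg.norm(np.maximum(q,0),axis=1)
    return np.min([cyl(.029,0,.006),cyl(.0265,0,.056),cyl(.016,.05,.075),bx],0)
E
cat > fit.py <<'E'
from h import *
for use in (['side'],['top'],['side','top']):
    Q=[]
    for n in use:
        P=cloud(n,np.load(f'pics/{n}0.npy')).reshape(-1,3)
        m=(abs(P[:,0]-.59)<.1)&(abs(P[:,1]-.20)<.09)&(P[:,2]>.012)&(P[:,2]<.075)
        Q.append(P[m])
    Q=np.vstack(Q)
    best=None
    for yaw0 in(-.5,-.25,0,.25):
      def loc(v):
        a=v[2];zc=np.array([np.cos(a),np.sin(a),0]);xc=np.array([-np.sin(a),np.cos(a),0])
        d=Q-np.array([v[0],v[1],.029]); return np.c_[d@xc,d[:,2],d@zc]
      def res(v):
        l=loc(v);s=sdf(l); 
        return np.clip(s,-.012,.012)
      r=least_squares(res,[.55,.21,yaw0],loss='soft_l1',f_scale=.003,x_scale=[.01,.01,.1],diff_step=1e-4)
      if best is None or r.cost<best.cost: best=r
    v=best.x;a=v[2];print(use,len(Q),v,best.cost,'grip',v[:2]+.096*np.array([np.cos(a),np.sin(a)]))
E
python3 fit.py
python3 - <<'E'
from h import *
P=cloud('top',np.load('pics/top0.npy'))
Q=P.reshape(-1,3)
m=(abs(Q[:,0]-.59)<.1)&(abs(Q[:,1]-.20)<.1)&(Q[:,2]>.052)&(Q[:,2]<.075)
q=Q[m];print(len(q),q.min(0),q.max(0))
V=q[q[:,0]>.6];print(V[:,2].mean(),cv2.minAreaRect((V[:,:2]*1000).astype(np.float32)))
E
```

```text
['side'] 977 [ 0.55533673  0.22580897 -0.37557762] 0.006987873758348959 grip [0.64464513 0.19059521]
['top'] 854 [ 0.554303    0.22214378 -0.34771344] 0.005118592658386334 grip [0.64455781 0.18943188]
['side', 'top'] 1831 [ 0.55466069  0.22385324 -0.35920949] 0.012330260558737012 grip [0.64453349 0.19010595]
399 [0.54688116 0.16025037 0.05201617] [0.66564455 0.23912278 0.06867754]
0.0583326829199727 ((628.4844360351562, 195.29794311523438), (57.354644775390625, 62.85036087036133), 71.96149444580078)
```

```bash
sed -i 's/np.clip(s,-.012,.012)/np.clip(s,-.005,.005)/; s/\[.55,.21,yaw0\]/[.555,.222,yaw0]/; s/(-.5,-.25,0,.25)/(-.4,-.35,-.3,-.25)/' fit.py; sed -i 's/a=v\[2\];print/a=v[2];np.save("pose0.npy",v);print/' fit.py; python3 fit.py
cat >> h.py <<'E'
def proj(n,X):
    c=camera_params(n); Rm=R.from_euler('xyz',c['orientation']).as_matrix()
    p=(np.atleast_2d(X)-c['eye'])@Rm
    rv=np.zeros(3)
    return cv2.projectPoints(p,rv,rv,c['mtx'],np.array([c['k1'],0,0,0,0.]))[0].reshape(-1,2)
E
python3 - <<'E'
from h import *
for yaw,nm in((None,'f'),(-.30,'g')):
  v=np.load('pose0.npy');
  if yaw: 
    g=v[:2]+.06*np.array([np.cos(v[2]),np.sin(v[2])]); v[2]=yaw; v[:2]=g-.06*np.array([np.cos(yaw),np.sin(yaw)])
  a=v[2];M=np.c_[[-np.sin(a),np.cos(a),0],[0,0,1],[np.cos(a),np.sin(a),0]]
  t=np.linspace(0,2*np.pi,40)
  L=[]
  for r,z in((.029,0),(.0265,.056)): L.append(np.c_[r*np.cos(t),r*np.sin(t),0*t+z])
  for z in(.071,.112): L.append(np.array([[x,y,z] for x,y in((-.028,-.029),(.028,-.029),(.028,.029),(-.028,.029),(-.028,-.029))]))
  outs=[]
  for n,(r0,c0) in(('top',(130,130)),('side',(190,140))):
    im=cv2.imread(f'pics/{n}0.png')[r0:r0+80,c0:c0+80];im=cv2.resize(im,None,fx=5,fy=5,interpolation=cv2.INTER_CUBIC)
    for l in L:
      p=proj(n,l@M.T+[v[0],v[1],.029]);p=((p-[c0,r0]+.5)*5).astype(np.int32);cv2.polylines(im,[p],False,(0,255,0),1)
    outs.append(im)
  cv2.imwrite(f'pics/ov_{nm}.png',np.hstack(outs))
E
```

```text
['side'] 977 [ 0.55388718  0.22105841 -0.32753706] 0.0034616596244771225 grip [0.64478359 0.19017406]
['top'] 854 [ 0.55334564  0.22119966 -0.32900325] 0.0028197441061922402 grip [0.64419667 0.19018207]
['side', 'top'] 1831 [ 0.55379456  0.22104289 -0.32736841] 0.006285951561356675 grip [0.64469617 0.19017387]
```

View pics/ov_f.png

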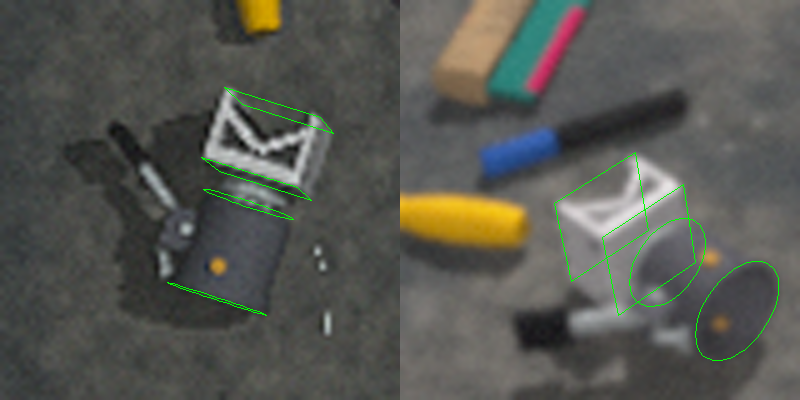

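View pics/ov_g.png

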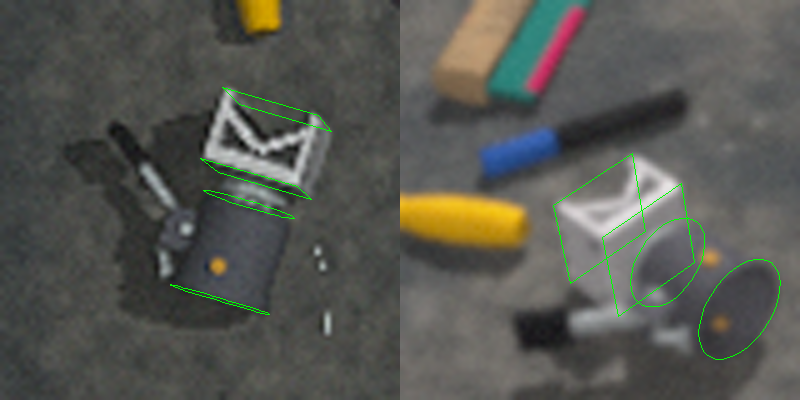

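```bash
python3 - <<'E'
from h import *
Q=np.vstack([cloud(n,np.load(f'pics/{n}0.npy')).reshape(-1,3) for n in('side','top')]);Q=Q[~np.isnan(Q[:,0])]
for x0 in np.arange(.0,1.0,.1):
    print(round(x0,1),[ (lambda m: round(float(np.percentile(Q[m,2],98)),2) if m.sum()>8 else None)((Q[:,0]>=x0)&(Q[:,0]<x0+.1)&(Q[:,1]>=y0)&(Q[:,1]<y0+.1)&(Q[:,2]<1.3)) for y0 in np.arange(-.9,.6,.1)])
E
```

```text
0.0 [-0.69, -0.7, -0.69, 0.18, 0.18, -0.7, -0.7, -0.6, 0.53, 0.47, 0.3, -0.7, -0.7, -0.7, -0.03]
0.1 [-0.7, -0.7, -0.7, 0.24, 0.24, -0.7, -0.7, 0.0, 0.61, 0.6, 0.34, -0.7, -0.7, -0.7, -0.03]
0.2 [-0.7, -0.7, 0.26, 0.27, 0.27, 0.74, 0.72, 0.82, 0.8, 0.6, 0.01, 0.01, 0.02, 0.02, None]
0.3 [0.27, 0.26, 0.26, 0.26, 0.27, 0.27, 0.26, 0.24, 0.01, 0.05, 0.05, 0.03, 0.02, 0.02, None]
0.4 [0.27, 0.26, 0.26, 0.26, 0.27, 0.27, 0.26, 0.01, 0.01, 0.01, 0.01, 0.01, 0.01, 0.01, None]
0.5 [0.27, 0.26, 0.26, 0.26, 0.27, 0.27, 0.26, 0.01, 0.05, 0.09, 0.05, 0.06, 0.01, 0.01, None]
0.6 [0.27, 0.26, 0.26, 0.27, 0.27, 0.27, 0.26, 0.01, 0.01, 0.01, 0.06, 0.06, 0.01, 0.03, 0.27]
0.7 [0.27, 0.27, 0.27, 0.27, 0.27, 0.27, 0.26, 0.01, 0.01, 0.02, 0.02, 0.03, 0.04, 0.05, 0.27]
0.8 [None, None, 0.27, 0.27, 0.27, 0.26, 0.26, 0.1, 0.07, 0.03, 0.01, 0.07, 0.61, 0.61, 0.26]
0.9 [None, 0.01, 0.05, 0.09, 0.01, 0.1, 0.1, 0.11, 0.11, 0.2, 0.07, 0.07, 0.11, 0.27, 0.29]
```

Request:
arm_command:
  targets:
    - [[0,0,0],[0,0,40],0]
    - [[0,0,0],[0,0,40],0]
    - [[0,0,0],[0,0,40],0]
    - [[0,0,0],[0,0,40],0]
    - [[0,0,0],[0,0,30],0]
  squeeze: 30

```text
t: 0.6
eef_pos: [0.1535, -0.657, 0.5973]
ee_rot: [-3.14, 0.0, -2.912]
force: [0.9, -0.8, 1.1]
width: 0.0875
```

```bash
python3 - <<'E'
from h import *
Q=np.vstack([cloud(n,np.load(f'pics/{n}0.npy')).reshape(-1,3) for n in('side','top')])
m=(Q[:,0]>.6)&(Q[:,0]<1)&(Q[:,1]>.1)&(Q[:,1]<.6)&(Q[:,2]>.3)
q=Q[m];print(m.sum(),np.percentile(q,[0,5,50,95,100],axis=0))
m=(Q[:,0]>.6)&(Q[:,0]<1)&(Q[:,1]>.1)&(Q[:,1]<.6)&(Q[:,2]>.12)
q=Q[m];print(m.sum(),np.percentile(q,[0,5,50,95,100],axis=0))
s=get_state();print(s['q'],s['eef_pos'],s['ee_rot'])
E
```

```text
1602 [[0.79437715 0.38799104 0.51587577]
 [0.80738545 0.38962366 0.52209328]
 [0.81658247 0.39955654 0.56224601]
 [0.84921322 0.43685942 0.61686659]
 [0.87023629 0.44858482 0.62064531]]
7295 [[0.66479791 0.38799104 0.1305569 ]
 [0.80994346 0.39153103 0.16267411]
 [0.87803063 0.4762665  0.24672887]
 [0.98028801 0.59377661 0.59062025]
 [0.99998756 0.59999782 0.62064531]]
[-1.05292942e+00  3.10005493e-01  3.65003659e-01  4.34256180e-04
 -1.62393045e+00 -2.88071213e-01] [ 0.1534549  -0.65697338  0.5973497 ] [-3.13968223e+00  1.13848776e-04 -2.91182032e+00]
```

```bash
python3 - <<'E'
import numpy as np
N=24
a=np.linspace(-1.341,.224,N+1);r=np.linspace(.675,.735,N+1)
p=np.c_[r*np.cos(a),r*np.sin(a)]*1000
d=np.diff(np.round(p),axis=0)
for i in range(0,N,8): print([[ [0,0,.108],[int(x),int(y),0],0] for x,y in d[i:i+8]])
print(np.hypot(*d.T).max())
E
```

```text
[[[0, 0, 0.108], [43, 9, 0], 0], [[0, 0, 0.108], [43, 12, 0], 0], [[0, 0, 0.108], [42, 14, 0], 0], [[0, 0, 0.108], [41, 18, 0], 0], [[0, 0, 0.108], [40, 20, 0], 0], [[0, 0, 0.108], [39, 23, 0], 0], [[0, 0, 0.108], [37, 25, 0], 0], [[0, 0, 0.108], [35, 28, 0], 0]]
[[[0, 0, 0.108], [34, 30, 0], 0], [[0, 0, 0.108], [32, 33, 0], 0], [[0, 0, 0.108], [30, 35, 0], 0], [[0, 0, 0.108], [28, 36, 0], 0], [[0, 0, 0.108], [25, 39, 0], 0], [[0, 0, 0.108], [23, 40, 0], 0], [[0, 0, 0.108], [20, 42, 0], 0], [[0, 0, 0.108], [18, 43, 0], 0]]
[[[0, 0, 0.108], [14, 45, 0], 0], [[0, 0, 0.108], [12, 45, 0], 0], [[0, 0, 0.108], [9, 46, 0], 0], [[0, 0, 0.108], [6, 47, 0], 0], [[0, 0, 0.108], [2, 48, 0], 0], [[0, 0, 0.108], [0, 47, 0], 0], [[0, 0, 0.108], [-4, 48, 0], 0], [[0, 0, 0.108], [-6, 47, 0], 0]]
48.16637831516918
```

Request:
arm_command:
  targets:
    - [[0,0,0.108],[43,9,0],0]
    - [[0,0,0.108],[43,12,0],0]
    - [[0,0,0.108],[42,14,0],0]
    - [[0,0,0.108],[41,18,0],0]
    - [[0,0,0.108],[40,20,0],0]
    - [[0,0,0.108],[39,23,0],0]
    - [[0,0,0.108],[37,25,0],0]
    - [[0,0,0.108],[35,28,0],0]

```text
t: 1.4
eef_pos: [0.4755, -0.5072, 0.5937]
ee_rot: [3.14, 0.0, -2.043]
force: [0.4, -1.0, -0.0]
width: 0.0875
```

Request:
arm_command:
  targets:
    - [[0,0,0.108],[34,30,0],0]
    - [[0,0,0.108],[32,33,0],0]
    - [[0,0,0.108],[30,35,0],0]
    - [[0,0,0.108],[28,36,0],0]
    - [[0,0,0.108],[25,39,0],0]
    - [[0,0,0.108],[23,40,0],0]
    - [[0,0,0.108],[20,42,0],0]
    - [[0,0,0.108],[18,43,0],0]

```text
t: 2.2
eef_pos: [0.6847, -0.2084, 0.5938]
ee_rot: [3.14, 0.001, -1.179]
force: [1.0, 0.5, 0.2]
width: 0.0878
```

```bash
python3 - <<'E'
from h import *
s=get_state();print(s['q'],s['eef_pos'],s['ee_rot'],s['t'])
E
```

```text
[-2.42811205e-02  3.88248995e-01  4.70545699e-01 -1.99525187e-04
 -1.65440653e+00  4.15690214e-01] [ 0.68465924 -0.20844435  0.59375567] [ 3.14047131e+00  7.12335723e-04 -1.17937110e+00] 2.2
```

Request:
arm_command:
  targets:
    - [[0,0,0.108],[14,45,0],0]
    - [[0,0,0.108],[12,45,0],0]
    - [[0,0,0.108],[9,46,0],0]
    - [[0,0,0.108],[6,47,-10],0]
    - [[0,0,0.108],[2,48,-20],0]
    - [[0,0,0.108],[0,45,-20],0]
    - [[0,0,0.108],[-4,45,-20],0]
    - [[0,0,0.108],[-6,45,-20],0]

```text
t: 3.0
eef_pos: [0.7164, 0.1558, 0.5038]
ee_rot: [3.141, 0.001, -0.315]
force: [0.1, 0.1, 1.1]
width: 0.0875
```

```bash
cat >> h.py <<'E'
G=.159
def toolgoal(grip,heading,tilt):
    """tool in vertical plane of heading; tilt from straight down, + = pointing forward (heading) ; jaws horizontal perpendicular. returns TCP pos, Rot (two choices of z half turn -> nearest to current)"""
    h=np.array([np.cos(heading),np.sin(heading),0]);z=np.sin(tilt)*h+np.array([0,0,-np.cos(tilt)])
    y=np.array([-np.sin(heading),np.cos(heading),0])
    s=get_state();Rc=R.from_euler('xyz',s['ee_rot'])
    best=None
    for sg in(1,-1):
        M=R.from_matrix(np.c_[np.cross(sg*y,z),sg*y,z]);w=(M*Rc.inv()).as_rotvec()
        if best is None or np.linalg.norm(w)<np.linalg.norm(best): best=w
    p=np.array(grip)-G*z
    print('rot',best.round(3),'shift mm',((p-s['eef_pos'])*1000).round(1),'| q',s['q'].round(3),'F',s['force'].round(1),s['t'])
E
python3 - <<'E'
from h import *
toolgoal([.6445,.190,.034],-.32,-.5)
E
```

```text
rot [ 0.157  0.474 -0.005] shift mm [   0.5   10.2 -330.3] | q [ 0.479  0.422  0.327 -0.    -1.477  0.777] F [0.1 0.1 1.1] 3.0
```

Request:
arm_command:
  targets:
    - [[0.04,0.12,0],[0,3,-40],0]
    - [[0.04,0.12,0],[0,3,-40],0]
    - [[0.04,0.12,0],[0,4,-40],0]
    - [[0.037,0.114,0],[0,0,-40],0]
    - [[0,0,0],[0,0,-40],0]
    - [[0,0,0],[0,0,0],0]

```text
t: 3.6
eef_pos: [0.7154, 0.1634, 0.2971]
ee_rot: [3.134, 0.51, -0.325]
force: [0.1, 0.0, -0.9]
width: 0.0876
```

```bash
python3 - <<'E'
from h import *
toolgoal([.6445,.190,.034],-.32,-.5)
save('top','top1');save('side','side1')
E
```

```text
rot [ 0.003 -0.012  0.001] shift mm [   1.4    2.6 -123.5] | q [ 0.388  0.673  0.367 -0.32  -1.664  0.895] F [ 0.1  0.  -0.9] 3.6
```

View pics/top1.png

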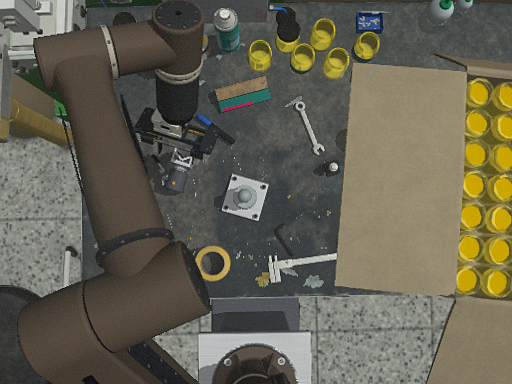

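View pics/side1.png

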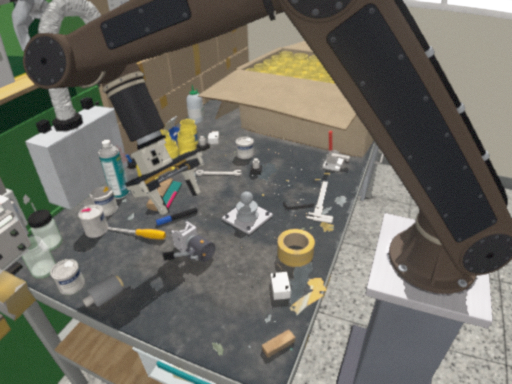

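```bash
python3 - <<'E'
from h import *
P=cloud('top',np.load('pics/top1.npy'))
for u,v in((45,55),(100,40),(180,12),(60,75),(120,150),(180,80),(60,330)): print(u,v,P[v,u].round(3))
Q=np.load('pics/side1.npy');P=cloud('side',Q)
for u,v in((50,55),(90,110),(50,85)):print(u,v,P[v,u].round(3))
P0=cloud('side',np.load('pics/side0.npy')).reshape(-1,3)
q=P0[(P0[:,1]>.25)&(P0[:,2]>.35)&(P0[:,0]>.5)];print(q.min(0),q.max(0))
E
```

```text
45 55 [0.74  0.343 0.592]
100 40 [0.774 0.257 0.564]
180 12 [0.839 0.122 0.528]
60 75 [0.704 0.316 0.591]
120 150 [0.563 0.195 0.647]
180 80 [0.737 0.135 0.44 ]
60 330 [0.308 0.253 0.729]
50 55 [0.724 0.367 0.561]
90 110 [ 1.112 -0.017  0.251]
50 85 [0.727 0.383 0.513]
[0.80375269 0.25017301 0.35061377] [1.14241674 0.42379729 0.60207895]
```

Request:
arm_command:
  targets:
    - [[0,0,0],[4,2,-30],0.18]
    - [[0,0,0],[0,0,-30],0.18]
    - [[0,0,0],[0,0,-25],0.18]
    - [[0,0,0],[0,0,0],0.18]

```text
t: 4.1
eef_pos: [0.7202, 0.1662, 0.2202]
ee_rot: [3.141, 0.5, -0.32]
force: [-0.0, 1.0, -0.6]
width: 0.0719
```

```bash
python3 - <<'E'
from h import *
toolgoal([.6477,.1895,.034],-.325,-.5)
im,d=save('side','side2')
c=cv2.resize(im[150:290,110:260,::-1],None,fx=4,fy=4,interpolation=cv2.INTER_CUBIC);cv2.imwrite('pics/s2c.png',c)
E
```

```text
rot [ 0.001 -0.001 -0.005] shift mm [ -0.2  -1.  -46.7] | q [ 0.39   0.74   0.31  -0.317 -1.537  0.936] F [-0.   1.  -0.6] 4.1
```

View pics/s2c.png

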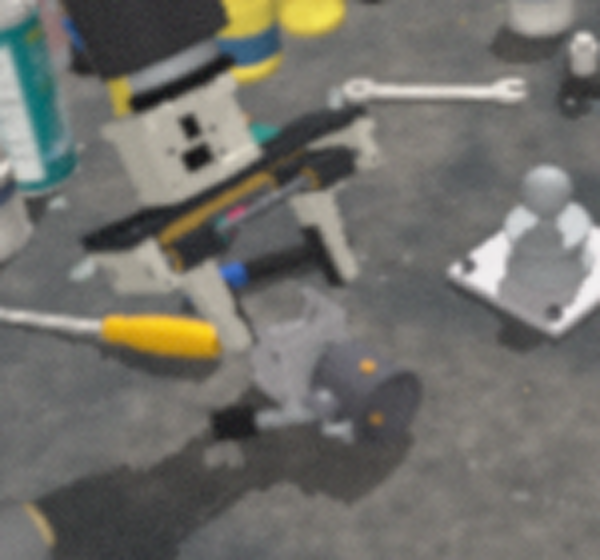

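Request:
arm_command:
  targets:
    - [[0,0,0],[0,-1,-24],0.18]
    - [[0,0,0],[0,0,-23],0.18]
    - [[0,0,0],[0,0,0],0.18]

```text
t: 4.45
eef_pos: [0.7206, 0.165, 0.174]
ee_rot: [3.141, 0.5, -0.32]
force: [-0.3, 0.0, 0.0]
width: 0.0717
```

```bash
python3 - <<'E'
from h import *
toolgoal([.6477,.1895,.034],-.325,-.5)
im,d=save('side','side3')
c=cv2.resize(im[150:290,110:260,::-1],None,fx=4,fy=4,interpolation=cv2.INTER_CUBIC);cv2.imwrite('pics/s3c.png',c)
E
```

```text
rot [ 0.     0.    -0.005] shift mm [-0.6  0.1 -0.5] | q [ 0.388  0.783  0.282 -0.318 -1.468  0.96 ] F [-0.3  0.   0. ] 4.45
```

View pics/s3c.png

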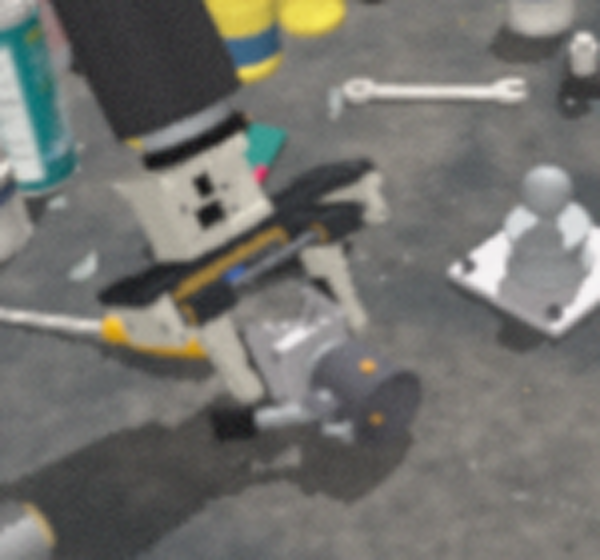

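Request:
arm_command:
  targets:
    - [[0,0,0],[0,0,0],0.6]
    - [[0,0,0],[0,0,0],0.8]
    - [[0,0,0],[0,0,0],0.8]
    - [[0,0,0],[0,0,0],0.8]
    - [[0,0,0],[0,0,0],0.8]
  squeeze: 50

```text
t: 5.0
eef_pos: [0.7214, 0.1646, 0.1759]
ee_rot: [-3.141, 0.497, -0.319]
force: [0.9, -1.5, 6.6]
width: 0.0557
```

Request:
arm_command:
  targets:
    - [[0,0,0],[0,0,15],0.8]
    - [[0,0,0],[0,0,30],0.8]
    - [[0,0,0],[0,0,40],0.8]
    - [[0,0,0],[0,0,40],0.8]
    - [[0,0,0],[0,0,25],0.8]
    - [[0,0,0],[0,0,0],0.8]

```text
t: 5.6
eef_pos: [0.7214, 0.165, 0.3298]
ee_rot: [-3.136, 0.492, -0.317]
force: [-0.0, -0.4, -2.7]
width: 0.0562
```

```bash
python3 - <<'E'
from h import *
s=get_state();print(s)
im,d=save('side','side4')
cv2.imwrite('pics/s4c.png',cv2.resize(im[100:290,80:300,::-1],None,fx=3,fy=3,interpolation=cv2.INTER_CUBIC))
E
```

```text
{'t': 5.6, 'q': array([ 0.38786264,  0.65404298,  0.41006909, -0.31839415, -1.70373535,
        0.88258924]), 'qd': array([-0.00103769,  0.04706584, -0.06794899, -0.02069209,  0.05479912,
        0.01659304]), 'joint_efforts': array([  0.2407096 , -78.43640327,  28.67528915,   5.59137985,
        -2.49099679,  -0.14495373]), 'eef_pos': array([0.72139014, 0.16496907, 0.32975657]), 'ee_rot': array([-3.13595959,  0.49181468, -0.31706942]), 'force': array([-0.04980959, -0.36647567, -2.72478929]), 'moment': array([-0.83251595, -2.24274599, -0.0348135 ]), 'width': 0.05615304088400169}
```

View pics/s4c.png

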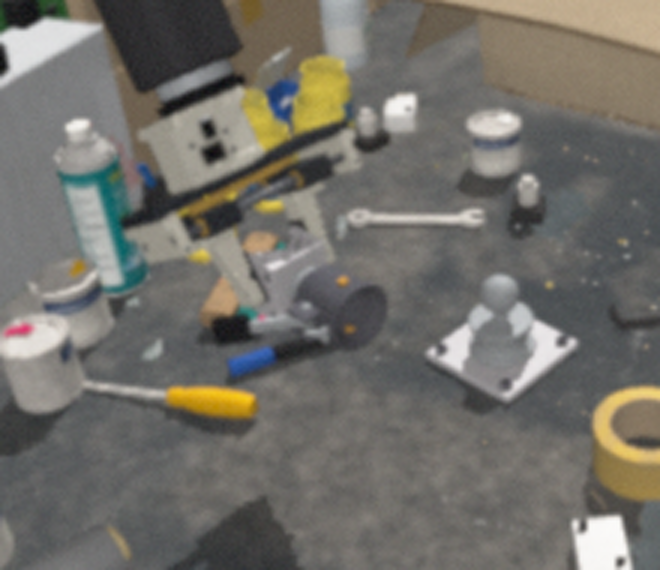

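Request:
arm_command:
  targets:
    - [[-0.045,-0.1356,0],[-15,0,30],0.8]
    - [[-0.045,-0.1356,0],[-20,-2,30],0.8]
    - [[-0.045,-0.1356,0],[-28,-4,10],0.8]
    - [[-0.045,-0.1356,0],[-30,-8,0],0.8]
    - [[-0.045,-0.1356,0],[-30,-10,0],0.8]
    - [[-0.045,-0.1356,0],[-30,-10,0],0.8]

```text
t: 6.25
eef_pos: [0.5655, 0.131, 0.392]
ee_rot: [-3.141, -0.36, -0.318]
force: [3.2, -4.9, -1.0]
width: 0.0558
```

```bash
python3 - <<'E'
from h import *
toolgoal([.5305,.0212,.24],-.32,1.07)
E
```

```text
rot [-0.223 -0.674 -0.002] shift mm [-167.4  -66.   -75.7] | q [ 0.638  0.123 -0.527  0.433 -0.755  0.321] F [ 3.2 -4.9 -1. ] 6.25
```

Request:
arm_command:
  targets:
    - [[-0.045,-0.1356,0],[-30,-12,0],0.8]
    - [[-0.045,-0.1356,0],[-30,-12,-5],0.8]
    - [[-0.045,-0.1356,0],[-30,-12,-10],0.8]
    - [[0,0,0],[0,0,0],0.8]

```text
t: 6.65
eef_pos: [0.5258, 0.0963, 0.3953]
ee_rot: [3.12, -0.633, -0.333]
force: [0.2, -1.3, -2.9]
width: 0.0554
```

```bash
python3 - <<'E'
from h import *
toolgoal([.5305,.0212,.24],-.32,1.07)
E
```

```text
rot [-0.126 -0.418  0.029] shift mm [-127.7  -31.2  -79. ] | q [ 0.524 -0.    -0.869  1.096 -0.546 -0.216] F [ 0.2 -1.3 -2.9] 6.65
```

```bash
cat > kin.py <<'E'
import numpy as np
from scipy.spatial.transform import Rotation as R
from scipy.optimize import least_squares
D=[([-1.05288887,.359321162,.0111254878,-.000304,-1.22409621,-.288085283],[.15371186,-.65708077,.40380229],[3.14007751,-.00015,-2.91187389]),
([-1.05292942,.310005493,.365003659,.000434,-1.62393045,-.288071213],[.1534549,-.65697338,.5973497],[-3.13968,.00011,-2.91182]),
([-.0242811205,.388248995,.470545699,-.0001995,-1.65440653,.415690214],[.68465924,-.20844435,.59375567],[3.14047,.00071,-1.17937]),
([.479,.422,.327,0,-1.477,.777],[.7164,.1558,.5038],[3.141,.001,-.315]),
([.388,.673,.367,-.32,-1.664,.895],[.7154,.1634,.2971],[3.134,.51,-.325]),
([.39,.74,.31,-.317,-1.537,.936],[.7202,.1662,.2202],[3.141,.5,-.32]),
([.388,.783,.282,-.318,-1.468,.96],[.7206,.165,.174],[3.141,.5,-.32]),
([.38786,.65404,.41007,-.31839,-1.70374,.88259],[.72139,.16497,.329757],[-3.13596,.491815,-.31707]),
([.638,.123,-.527,.433,-.755,.321],[.5655,.131,.392],[-3.141,-.36,-.318]),
([.524,0,-.869,1.096,-.546,-.216],[.5258,.0963,.3953],[3.12,-.633,-.333])]
ry=lambda a:R.from_euler('y',a);rz=lambda a:R.from_euler('z',a);rx=lambda a:R.from_euler('x',a)
S4,S6,C6=1,-1,0
def fk(q,v,s=None):
    s4,s6,c6=s or (S4,S6,C6)
    r=rz(q[0]);p=r.apply([v[0],v[1],v[2]]);r=r*ry(q[1]);p=p+r.apply([v[3],0,v[4]]);r=r*ry(-q[2]);p=p+r.apply([v[5],v[8],v[6]])
    r=r*rx(s4*q[3])*ry(-q[4]);p=p+r.apply([v[7],v[9],v[10]])
    # tool: z along x
    r=r*R.from_matrix(np.array([[0,0,1],[0,1,0],[-1,0,0]]).astype(float))*rz(s6*q[5]+c6)
    return p,r
def res(v,s):
    o=[]
    for q,p,e in D:
        a,r=fk(q,v,s);o+=list(a-p)+list(.5*(r*R.from_euler('xyz',e).inv()).as_rotvec())
    return np.array(o)
if __name__=='__main__':
    for s4 in(1,-1):
        for s6 in(1,-1):
            for c6 in(0,np.pi/2,np.pi,-np.pi/2):
                r=least_squares(res,[0,0,.3,0,.4,.4,0,.1,0,-.19,0],args=((s4,s6,c6),));
                if r.cost<.05: print(s4,s6,c6,r.cost,r.x.round(3),abs(r.fun).max()); np.save('kin.npy',r.x); open('ks.txt','w').write(repr((s4,s6,c6)))
E
python3 kin.py
```

```text
-1 -1 -1.5707963267948966 8.33289342542274e-07 [-0.     0.274  0.199 -0.     0.602  0.464  0.     0.2   -0.274 -0.192
  0.   ] 0.0004947444686915726
```

```bash
cat > ik.py <<'E'
from h import *
from kin import *
v=np.load('kin.npy');S=eval(open('ks.txt').read())
lo=np.array([-3.07,-1.43,-1.02,-3.03,-3.05,-3.03]);hi=np.array([3.07,2.12,1.25,1.67,0,3.03])
def pose(grip,heading,tilt,sg=1,G=.159):
    h=np.array([np.cos(heading),np.sin(heading),0]);z=np.sin(tilt)*h+np.array([0,0,-np.cos(tilt)])
    y=np.array([-np.sin(heading),np.cos(heading),0])*sg
    return np.array(grip)-G*z,R.from_matrix(np.c_[np.cross(y,z),y,z])
def ik(p,r,q0s):
    best=None
    for q0 in q0s:
        f=lambda q:np.r_[(fk(q,v,S)[0]-p),.3*(fk(q,v,S)[1]*r.inv()).as_rotvec()]
        o=least_squares(f,np.clip(q0,lo+.01,hi-.01),bounds=(lo,hi))
        if best is None or o.cost<best.cost-1e-9: best=o
        if best.cost<1e-10: break
    return best.x,np.sqrt(2*best.cost)
E
cat > s1.py <<'E'
from ik import *
rng=np.random.default_rng(0)
s=get_state();sgn=None
for sg in(1,-1):
    p,r=pose([0,0,0],-.32,.6,sg);
    if (r*R.from_euler('xyz',s['ee_rot']).inv()).magnitude()<1: sgn=sg
print(sgn)
for hd in np.arange(-2.0,1.6,.3):
    out=[]
    for gz in(.145,.22):
        p,r=pose([.5305,.0212,gz],hd,1.07,sgn)
        q,e=ik(p,r,[s['q']]+[lo+(hi-lo)*rng.random(6) for _ in range(10)])
        out.append((round(e*1000,1),q.round(2)))
    print(round(hd,2),out)
E
python3 s1.py
```

```text
-1
-2.0 [(np.float64(0.0), array([ 0.68,  0.7 , -0.28,  0.4 , -1.61, -1.32])), (np.float64(0.0), array([ 0.68,  0.61, -0.24,  0.41, -1.73, -1.27]))]
-1.7 [(np.float64(0.0), array([ 0.77,  0.61, -0.51,  0.58, -1.43, -1.3 ])), (np.float64(0.0), array([ 0.77,  0.52, -0.47,  0.57, -1.55, -1.22]))]
-1.4 [(np.float64(0.0), array([ 0.84,  0.52, -0.76,  0.81, -1.26, -1.33])), (np.float64(0.0), array([ 0.85,  0.41, -0.7 ,  0.77, -1.38, -1.21]))]
-1.1 [(np.float64(0.0), array([ 0.82,  0.41, -1.  ,  1.15, -1.13, -1.41])), (np.float64(0.0), array([ 0.86,  0.29, -0.94,  1.04, -1.22, -1.24]))]
-0.8 [(np.float64(74.4), array([ 0.8 ,  0.35, -1.02,  1.25, -1.08, -1.26])), (np.float64(50.1), array([ 0.83,  0.19, -1.02,  1.21, -1.12, -1.12]))]
-0.5 [(np.float64(88.0), array([-0.39,  0.04, -1.02, -2.89, -0.44, -1.86])), (np.float64(62.3), array([-0.36, -0.14, -1.02, -3.01, -0.32, -1.77]))]
-0.2 [(np.float64(26.1), array([-0.49,  0.09, -1.02, -2.6 , -0.61, -1.87])), (np.float64(0.0), array([-0.4 , -0.13, -0.93, -2.59, -0.34, -2.  ]))]
0.1 [(np.float64(0.0), array([-0.54,  0.13, -0.87, -2.14, -0.67, -2.12])), (np.float64(0.0), array([-0.15, -0.14, -0.68, -1.69, -0.22, -2.9 ]))]
0.4 [(np.float64(0.0), array([-0.5 ,  0.17, -0.69, -1.71, -0.77, -2.41])), (np.float64(29.4), array([-0.1 , -0.12, -0.61, -1.22, -0.42,  3.03]))]
0.7 [(np.float64(0.0), array([-0.49,  0.25, -0.54, -1.44, -0.96, -2.49])), (np.float64(0.0), array([-0.42,  0.08, -0.49, -1.32, -0.95, -2.77]))]
1.0 [(np.float64(0.0), array([-0.46,  0.35, -0.38, -1.25, -1.16, -2.5 ])), (np.float64(0.0), array([-0.43,  0.21, -0.34, -1.19, -1.21, -2.7 ]))]
1.3 [(np.float64(0.0), array([-0.4 ,  0.45, -0.22, -1.1 , -1.36, -2.49])), (np.float64(0.0), array([-0.39,  0.34, -0.18, -1.08, -1.43, -2.64]))]
```

```bash
cat > s2.py <<'E'
from ik import *
from scipy.spatial.transform import Slerp
s=get_state();p0=s['eef_pos'];r0=R.from_euler('xyz',s['ee_rot'])
p1,r1=pose([.5305,.0212,.25],-1.6,1.07,-1)
N=14;sl=Slerp([0,1],R.concatenate([r0,r1]));q=s['q'];pr=r0;pp=p0
w=(r1*r0.inv()).as_rotvec()/N;d=(p1-p0)/N*1000
print('w',w.round(4),'d',d.round(1),p1)
for k in range(1,N+1):
    r=sl(k/N);p=p0+(p1-p0)*k/N
    qn,e=ik(p,r,[q]);z=r.as_matrix()[:,2]
    print(k,round(e*1000,2),qn.round(2),'dq',abs(qn-q).max().round(2),'grip',(p+.159*z).round(3),'tilt',np.arccos(-z[2]).round(2));q=qn
E
python3 s2.py
```

```text
w [-0.0268 -0.0198 -0.0878] d [ 0.6  4.6 -4.9] [0.5345726  0.16061541 0.32633975]
1 0.0 [ 0.54  0.02 -0.87  1.13 -0.62 -0.34] dq 0.12 grip [0.613 0.056 0.265] tilt 0.66
2 0.0 [ 0.57  0.05 -0.87  1.15 -0.7  -0.44] dq 0.1 grip [0.612 0.05  0.263] tilt 0.69
3 0.0 [ 0.6   0.07 -0.86  1.14 -0.78 -0.52] dq 0.09 grip [0.61  0.044 0.262] tilt 0.73
4 0.0 [ 0.63  0.1  -0.84  1.11 -0.86 -0.6 ] dq 0.08 grip [0.606 0.038 0.26 ] tilt 0.76
5 0.0 [ 0.67  0.13 -0.83  1.08 -0.94 -0.67] dq 0.08 grip [0.602 0.033 0.259] tilt 0.79
6 0.0 [ 0.69  0.17 -0.8   1.04 -1.01 -0.74] dq 0.08 grip [0.597 0.028 0.258] tilt 0.82
7 0.0 [ 0.72  0.2  -0.78  0.99 -1.09 -0.8 ] dq 0.07 grip [0.591 0.025 0.257] tilt 0.86
8 0.0 [ 0.74  0.24 -0.75  0.94 -1.16 -0.86] dq 0.07 grip [0.584 0.021 0.256] tilt 0.89
9 0.0 [ 0.76  0.27 -0.72  0.89 -1.23 -0.92] dq 0.07 grip [0.576 0.019 0.255] tilt 0.92
10 0.0 [ 0.78  0.31 -0.68  0.84 -1.3  -0.97] dq 0.07 grip [0.568 0.018 0.254] tilt 0.95
11 0.0 [ 0.79  0.35 -0.64  0.79 -1.36 -1.02] dq 0.06 grip [0.559 0.017 0.253] tilt 0.99
12 0.0 [ 0.8   0.38 -0.61  0.74 -1.42 -1.08] dq 0.06 grip [0.55  0.017 0.252] tilt 1.01
13 0.0 [ 0.8   0.42 -0.56  0.69 -1.48 -1.13] dq 0.06 grip [0.54  0.019 0.251] tilt 1.04
14 0.0 [ 0.8   0.45 -0.52  0.63 -1.54 -1.18] dq 0.06 grip [0.53  0.021 0.25 ] tilt 1.07
```

Request:
arm_command:
  targets:
    - [[-0.0268,-0.0198,-0.0878],[1,5,-5],0.8]
    - [[-0.0268,-0.0198,-0.0878],[1,5,-5],0.8]
    - [[-0.0268,-0.0198,-0.0878],[1,5,-5],0.8]
    - [[-0.0268,-0.0198,-0.0878],[1,5,-5],0.8]
    - [[-0.0268,-0.0198,-0.0878],[1,5,-5],0.8]
    - [[-0.0268,-0.0198,-0.0878],[1,5,-5],0.8]
    - [[-0.0268,-0.0198,-0.0878],[1,5,-5],0.8]

```text
t: 7.35
eef_pos: [0.5355, 0.1331, 0.3611]
ee_rot: [3.022, -0.849, -0.89]
force: [0.6, -0.4, -4.3]
width: 0.0556
```

Request:
arm_command:
  targets:
    - [[-0.0268,-0.0198,-0.0878],[1,5,-5],0.8]
    - [[-0.0268,-0.0198,-0.0878],[1,5,-5],0.8]
    - [[-0.0268,-0.0198,-0.0878],[0,4,-5],0.8]
    - [[-0.0268,-0.0198,-0.0878],[0,4,-5],0.8]
    - [[-0.0268,-0.0198,-0.0878],[0,4,-5],0.8]
    - [[-0.0268,-0.0198,-0.0878],[0,4,-5],0.8]
    - [[-0.0268,-0.0198,-0.0878],[0,4,-5],0.8]
    - [[0,0,0],[0,0,0],0.8]

```text
t: 8.15
eef_pos: [0.5378, 0.1643, 0.3248]
ee_rot: [3.138, -1.069, -1.6]
force: [-0.2, 0.8, -4.6]
width: 0.056
```

```bash
python3 - <<'E'
from h import *
toolgoal([.5305,.0212,.25],-1.6,1.07)
for n in('side','top'):
  save(n,n+'5')
im=cv2.imread('pics/side5.png');cv2.imwrite('pics/s5c.png',cv2.resize(im[60:260,130:350],None,fx=3,fy=3,interpolation=cv2.INTER_CUBIC))
E
```

```text
rot [-0.001 -0.002  0.003] shift mm [-3.2 -3.7  1.5] | q [ 0.803  0.458 -0.509  0.628 -1.544 -1.178] F [-0.2  0.8 -4.6] 8.15
```

View pics/s5c.png

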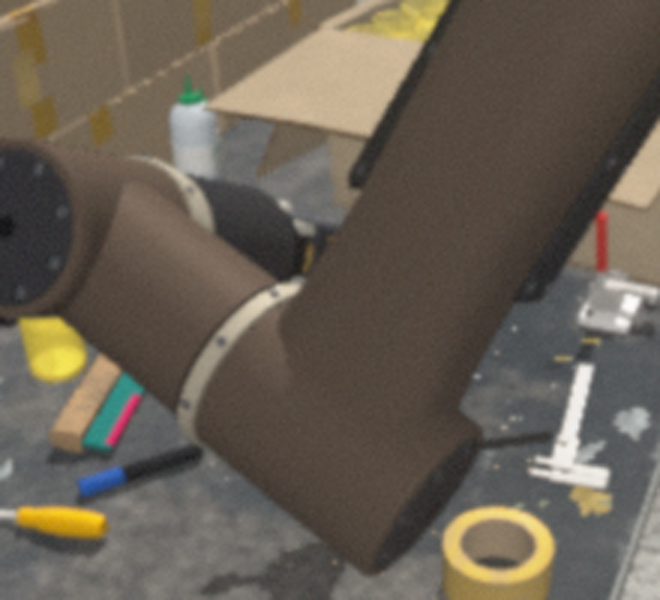

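View pics/top5.png

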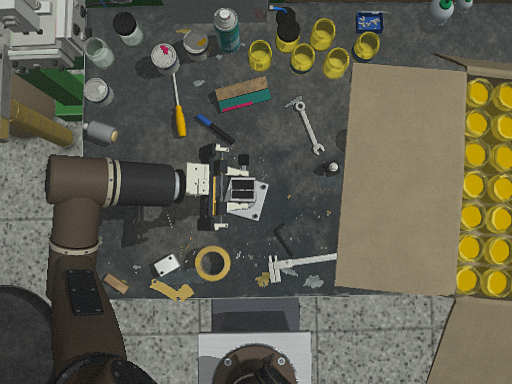

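```bash
cat > vtop.py <<'E'
from h import *
import sys
f=sys.argv[1]
d=np.load(f'pics/{f}.npy');P=cloud('top',d);im=cv2.imread(f'pics/{f}.png')
c=cv2.resize(im[130:250,180:300],None,fx=5,fy=5,interpolation=cv2.INTER_CUBIC);cv2.imwrite(f'pics/{f}c.png',c)
Z=P[130:250,180:300,2]
np.set_printoptions(linewidth=250)
print((P[172:208:3,222:264:2,2]*1000).round(0).astype(int))
E
python3 vtop.py top5
```

```text
[[                 314                  314                  308                  278                  270                  274                  273                  266                  266                  262                  258
                   257                  256                  253                   -1                    2                   -1                    1                   -2                   -1                    2]
 [                 306                  269                  271                  272                  270                  273                  268                  266                  251                  258                  261
                   252                  258                  253                    2                    1                   10                   -1                   -3                   -1                    3]
 [                 309                   -7                    2                    3                    4                  265                  265                  260                  262                  
[... 3674 characters left out ...]
 236                  237                  236                   12                   12                   11                    7]
 [                 314                  314                  311                  278                  275                  274                  267                  267                  263                  263                  263
                   254                  257                   48                   45                   23                   13                   13                   15                    8                   11]]vtop.py:8: RuntimeWarning: invalid value encountered in cast
  print((P[172:208:3,222:264:2,2]*1000).round(0).astype(int))
```

View pics/top5c.png

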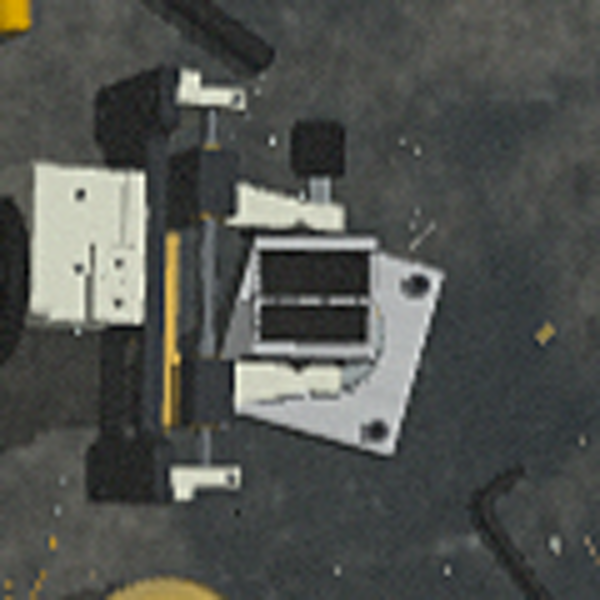

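```bash
cat >> h.py <<'E'
def ray(n,uv,z):
    c=camera_params(n);s=cv2.undistortPoints(np.array(uv,float).reshape(-1,1,2),c['mtx'],np.array([c['k1'],0,0,0,0.])).reshape(-1,2)
    d=np.c_[s,np.ones(len(s))]@R.from_euler('xyz',c['orientation']).as_matrix().T
    return c['eye']+d*((z-c['eye'][2])/d[:,2])[:,None]
E
python3 - <<'E'
from h import *
c=np.array([[258,237],[378,237],[376,358],[248,358]])/5+[180,130]-.5
X=ray('top',c,.264);print(X.round(4),X.mean(0))
P=cloud('top',np.load('pics/top5.npy'))
b=P[176:203,231:256].reshape(-1,3);b=b[b[:,2]>.22]
# groove: z = a + s*y + k*|x-x0|
r=least_squares(lambda v:v[0]+v[1]*(b[:,1]-.02)+np.maximum(-1e9,v[2]*abs(b[:,0]-v[3])) +v[4]*(b[:,0]-.53)-b[:,2],[.24,0,.9,.53,0],loss='soft_l1',f_scale=.003);print(r.x)
E
```

```text
[[ 0.5602  0.0449  0.264 ]
 [ 0.5593 -0.0106  0.264 ]
 [ 0.5032 -0.0088  0.264 ]
 [ 0.5042  0.0503  0.264 ]] [0.53171302 0.01895472 0.264     ]
[ 0.24232227  0.02063167  0.75142204  0.53129398 -0.02254303]
```

Request:
arm_command:
  targets:
    - [[0,0,0],[-1,1,-20],0.8]
    - [[0,0,0],[0,0,-20],0.8]
    - [[0,0,0],[0,0,-15],0.8]
    - [[0,0,0],[0,0,-10],0.8]
    - [[0,0,0],[0,0,-5],0.8]
    - [[0,0,0],[0,0,0],0.8]

```text
t: 8.85
eef_pos: [0.5368, 0.1639, 0.2575]
ee_rot: [-3.134, -1.071, -1.606]
force: [0.1, -0.5, -3.5]
width: 0.0555
```

Request:
arm_command:
  targets:
    - [[0,0,0],[0,0,-4],0.8]
    - [[0,0,0],[0,0,-4],0.8]
    - [[0,0,0],[0,0,0],0.8]

```text
t: 9.15
eef_pos: [0.5367, 0.1639, 0.2495]
ee_rot: [-3.133, -1.07, -1.607]
force: [0.1, -0.3, -4.5]
width: 0.0556
```

```bash
python3 - <<'E'
from h import *
toolgoal([.5305,.0262,.145],-1.6,1.07)
save('top','top6')
E
python3 vtop.py top6|tail -0
```

```text
rot [ 0.001  0.004 -0.001] shift mm [ -2.1   1.7 -28.2] | q [ 0.803  0.549 -0.569  0.643 -1.422 -1.272] F [ 0.1 -0.3 -4.5] 9.15vtop.py:8: RuntimeWarning: invalid value encountered in cast
  print((P[172:208:3,222:264:2,2]*1000).round(0).astype(int))
```

View pics/top6c.png

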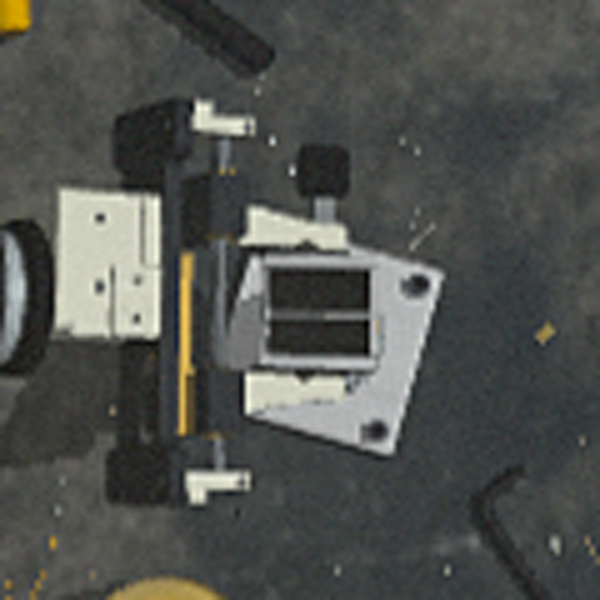

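Request:
arm_command:
  targets:
    - [[0,0,0],[-1,0,-4],0.8]
    - [[0,0,0],[0,0,-3],0.8]
    - [[0,0,0],[0,0,-3],0.8]

```text
t: 9.5
eef_pos: [0.5361, 0.1647, 0.2415]
ee_rot: [-3.129, -1.073, -1.609]
force: [-0.5, 2.9, 13.9]
width: 0.0558
```

Request:
arm_command:
  targets:
    - [[0,0,0],[0,0,-3],0.8]
    - [[0,0,0],[0,0,-3],0.8]
    - [[0,0,0],[0,0,-3],0.8]

```text
t: 9.8
eef_pos: [0.5361, 0.1647, 0.2327]
ee_rot: [-3.128, -1.073, -1.609]
force: [-0.2, 2.6, 3.4]
width: 0.0555
```

Request:
arm_command:
  targets:
    - [[0,0,0],[0,0,-3],0.8]
    - [[0,0,0],[0,0,-3],0.8]
    - [[0,0,0],[0,0,0],0.8]

```text
t: 10.1
eef_pos: [0.5358, 0.1644, 0.2235]
ee_rot: [-3.133, -1.068, -1.606]
force: [0.2, 3.3, -10.5]
width: 0.0557
```

Request:
arm_command:
  targets:
    - [[0,0,0],[0,0,-3],0.8]
    - [[0,0,0],[0,0,-3],0.8]
    - [[0,0,0],[0,0,0],0.8]

```text
t: 10.4
eef_pos: [0.5358, 0.1648, 0.2209]
ee_rot: [-3.13, -1.075, -1.608]
force: [-7.1, 10.6, 14.9]
width: 0.0559
```

```bash
python3 - <<'E'
from h import *
toolgoal([.5305,.0262,.145],-1.6,1.07)
save('top','top7')
P=cloud('top',np.load('pics/top7.npy'))
b=P[182:203,234:256].reshape(-1,3);print(np.percentile(b[:,2],[50,80,90,95]))
E
python3 vtop.py top7|tail -0
```

```text
rot [ 0.006  0.005 -0.002] shift mm [-1.2  0.8  0.4] | q [ 0.804  0.589 -0.587  0.651 -1.381 -1.309] F [-7.1 10.6 14.9] 10.4
[nan nan nan nan]Exception ignored on flushing sys.stdout:
BrokenPipeError: [Errno 32] Broken pipe
```

View pics/top7c.png

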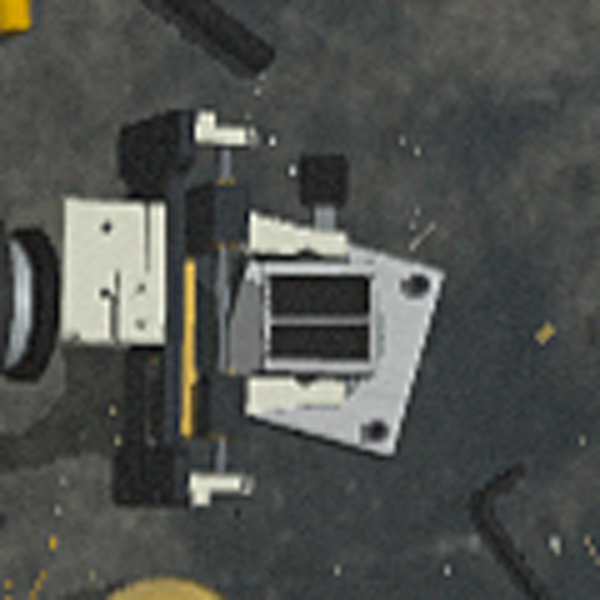

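Request:
arm_command:
  targets:
    - [[0,0,0],[0,0,0],0.5]
    - [[0,0,0],[0,0,0],0.2]
    - [[0,0,0],[0,0,0],0.2]

```text
t: 10.75
eef_pos: [0.5356, 0.1637, 0.219]
ee_rot: [-3.133, -1.072, -1.607]
force: [0.4, 1.4, -0.2]
width: 0.0664
```

```bash
python3 - <<'E'
from h import *
toolgoal([.5305,.0262,.145],-1.6,1.07)
save('top','top8')
P=cloud('top',np.load('pics/top8.npy'))
b=P[182:203,234:256].reshape(-1,3);print(np.nanpercentile(b[:,2],[50,80,90,95]))
E
python3 vtop.py top8 >/dev/null
```

```text
rot [ 0.002  0.004 -0.   ] shift mm [-1.   2.   2.3] | q [ 0.802  0.59  -0.588  0.65  -1.375 -1.309] F [ 0.4  1.4 -0.2] 10.75
[0.14754053 0.15254395 0.15652899 0.15942709]vtop.py:8: RuntimeWarning: invalid value encountered in cast
  print((P[172:208:3,222:264:2,2]*1000).round(0).astype(int))
```

View pics/top8c.png

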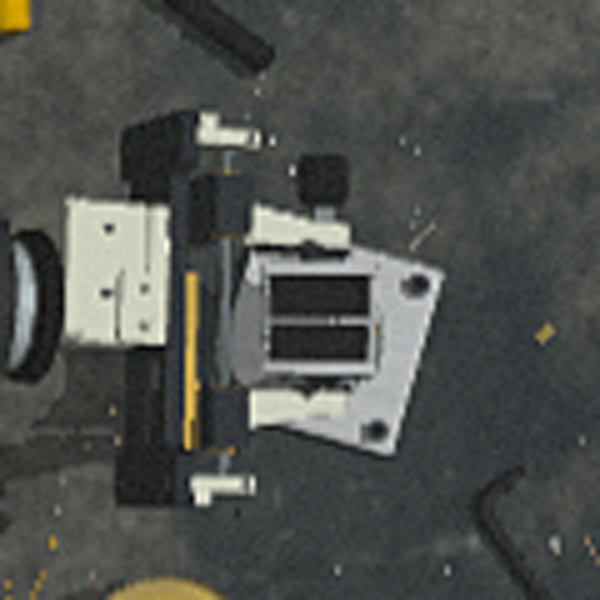

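Request:
arm_command:
  targets:
    - [[0,0,0],[0,0,0],0.2]
    - [[0,0,0],[0,10,6],0.2]
    - [[0,0,0],[1,26,14],0.2]
    - [[0,0,0],[1,35,19],0.2]
    - [[0,0,0],[1,35,19],0.2]
    - [[0,0,0],[1,35,25],0.2]
    - [[0,0,0],[0,0,0],0.2]

```text
t: 11.5
eef_pos: [0.5404, 0.3101, 0.305]
ee_rot: [-3.123, -1.066, -1.611]
force: [0.5, 0.0, 0.5]
width: 0.0702
```

```bash
python3 - <<'E'
from h import *
toolgoal([.5305,.0262,.145],-1.6,1.07)
for n in('side','top'):
  save(n,n+'9')
im=cv2.imread('pics/side9.png');cv2.imwrite('pics/s9.png',cv2.resize(im[60:260,130:350],None,fx=3,fy=3,interpolation=cv2.INTER_CUBIC))
E
python3 vtop.py top9 >/dev/null
```

```text
rot [-0.004  0.009 -0.005] shift mm [  -5.8 -144.5  -83.7] | q [ 0.96   0.598 -0.273  0.513 -1.668 -1.212] F [0.5 0.  0.5] 11.5vtop.py:8: RuntimeWarning: invalid value encountered in cast
  print((P[172:208:3,222:264:2,2]*1000).round(0).astype(int))
```

View pics/s9.png

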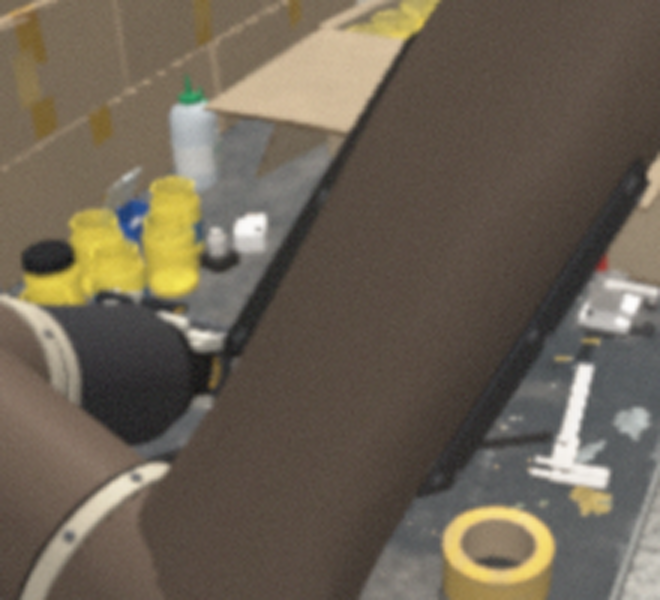

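View pics/top9c.png

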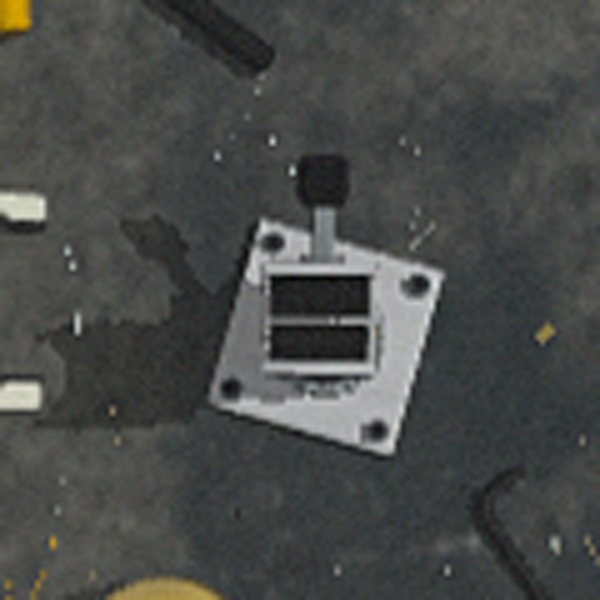

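```bash
cat > s3.py <<'E'
from ik import *
from scipy.spatial.transform import Slerp
d=np.load('pics/top9.npy');P=cloud('top',d)
pad=P[163:170,241:248].reshape(-1,3);print('pad',np.nanmedian(pad,0))
c=np.array([[268,264],[376,266],[374,374],[266,374]])/5+[180,130]-.5
print('V',ray('top',c,.158).round(4),ray('top',c,.158).mean(0))
b=P[185:204,235:254].reshape(-1,3);b=b[b[:,2]>.12]
r=least_squares(lambda v:v[0]+v[1]*(b[:,1]-.02)+v[2]*abs(b[:,0]-v[3]) +v[4]*(b[:,0]-.53)-b[:,2],[.14,0,.9,.53,0],loss='soft_l1',f_scale=.003);print(r.x)
s=get_state();p0=s['eef_pos'];r0=R.from_euler('xyz',s['ee_rot'])
for sg in(1,-1):
  p1,r1=pose([.5305+.060,.0212,.18],0.0,0,sg,G=.178)
  w=(r1*r0.inv()).as_rotvec();N=int(np.ceil(np.linalg.norm(w)/.13));print(sg,N,'w',(w/N).round(4),'d',((p1-p0)/N*1000).round(1))
  q=s['q']
  for k in range(1,N+1):
    r=R.from_rotvec(w*k/N)*r0;p=p0+(p1-p0)*k/N
    qn,e=ik(p,r,[q]);z=r.as_matrix()[:,2]
    print(k,round(e*1000,2),qn.round(2),'dq',abs(qn-q).max().round(2),'tip',(p+.178*z).round(3));q=qn
E
python3 s3.py
```

```text
pad [0.60394471 0.01828396 0.12028876]
V [[ 0.5579  0.0457  0.158 ]
 [ 0.5559 -0.0091  0.158 ]
 [ 0.5012 -0.0071  0.158 ]
 [ 0.5021  0.0474  0.158 ]] [0.52930326 0.01922527 0.158     ]
[ 0.13866615  0.00227816  0.73254877  0.52927783 -0.0340367 ]
1 14 w [ 0.0587 -0.0598 -0.0985] d [  3.6 -20.4   4. ]
1 0.0 [ 0.92  0.58 -0.27  0.46 -1.65 -1.28] dq 0.07 tip [0.53  0.136 0.211]
2 0.0 [ 0.89  0.55 -0.26  0.42 -1.62 -1.35] dq 0.07 tip [0.525 0.123 0.205]
3 0.0 [ 0.85  0.53 -0.26  0.38 -1.59 -1.41] dq 0.06 tip [0.521 0.112 0.2  ]
4 0.0 [ 0.81  0.5  -0.25  0.34 -1.56 -1.48] dq 0.06 tip [0.52  0.102 0.194]
5 0.0 [ 0.77  0.47 -0.25  0.31 -1.52 -1.54] dq 0.06 tip [0.519 0.092 0.189]
6 0.0 [ 0.73  0.45 -0.24  0.27 -1.48 -1.59] dq 0.06 tip [0.521 0.084 0.185]
7 0.0 [ 0.69  0.42 -0.24  0.24 -1.44 -1.65] dq 0.05 tip [0.524 0.076 0.181]
8 0.0 [ 0.65  0.39 -0.24  0.2  -1.39 -1.7 ] dq 0.05 tip [0.529 0.069 0.177]
9 0.0 [ 0.6   0.37 -0.24  0.17 -1.35 -1.74] dq 0.05 tip [0.535 0.062 0.175]
10 0.0 [ 0.56  0.34 -0.24  0.14 -1.29 -1.79] dq 0.05 tip [0.543 0.054 0.174]
11 0.0 [ 0.51  0.32 -0.24  0.11 -1.24
[... 764 characters left out ...]
0.085 0.187]
7 0.0 [ 0.75  0.31 -0.57  0.67 -1.05 -0.41] dq 0.14 tip [0.601 0.078 0.183]
8 0.0 [ 0.71  0.28 -0.57  0.64 -0.99 -0.26] dq 0.16 tip [0.605 0.071 0.179]
9 0.0 [ 0.67  0.26 -0.56  0.58 -0.93 -0.08] dq 0.18 tip [0.607 0.064 0.177]
10 0.0 [ 0.63  0.24 -0.54  0.5  -0.9   0.12] dq 0.2 tip [0.608 0.058 0.175]
11 0.0 [ 0.59  0.23 -0.5   0.41 -0.89  0.33] dq 0.21 tip [0.607 0.051 0.174]
12 0.0 [ 0.54  0.23 -0.44  0.3  -0.9   0.56] dq 0.22 tip [0.605 0.045 0.174]
13 0.0 [ 0.48  0.23 -0.38  0.19 -0.94  0.78] dq 0.23 tip [0.601 0.038 0.175]
14 0.0 [ 0.43  0.24 -0.31  0.09 -0.99  1.  ] dq 0.22 tip [0.596 0.03  0.177]
15 0.0 [ 0.37  0.26 -0.25  0.   -1.07  1.2 ] dq 0.2 tip [0.59  0.021 0.18 ]
```

Request:
arm_command:
  targets:
    - [[0.0587,-0.0598,-0.0985],[3,-20,14],1]
    - [[0.0587,-0.0598,-0.0985],[4,-20,14],1]
    - [[0.0587,-0.0598,-0.0985],[3,-20,14],1]
    - [[0.0587,-0.0598,-0.0985],[4,-21,14],1]
    - [[0.0587,-0.0598,-0.0985],[3,-21,14],1]
    - [[0.0587,-0.0598,-0.0985],[4,-21,4],1]
    - [[0.0587,-0.0598,-0.0985],[3,-21,4],1]
    - [[0.0587,-0.0598,-0.0985],[4,-21,4],1]
  squeeze: 20

```text
t: 12.4
eef_pos: [0.5673, 0.1381, 0.3831]
ee_rot: [-2.902, -0.436, -2.597]
force: [0.4, 0.3, -0.2]
width: 0.0117
```

Request:
arm_command:
  targets:
    - [[0.0587,-0.0598,-0.0985],[3,-21,4],1]
    - [[0.0587,-0.0598,-0.0985],[4,-21,4],1]
    - [[0.0587,-0.0598,-0.0985],[3,-21,4],1]
    - [[0.0587,-0.0598,-0.0985],[4,-21,4],1]
    - [[0.0587,-0.0598,-0.0985],[3,-20,4],1]
    - [[0.0587,-0.0598,-0.0985],[4,-20,4],1]
    - [[0,0,0],[0,0,0],1]

```text
t: 13.1
eef_pos: [0.5879, 0.0129, 0.4083]
ee_rot: [3.138, 0.001, 3.135]
force: [-0.5, -0.4, 0.1]
width: 0.0004
```

```bash
python3 - <<'E'
from h import *
import h; h.G=.178
toolgoal([.589,.0195,.14],0,0)
for n in('side','top'): save(n,n+'10')
im=cv2.imread('pics/side10.png');cv2.imwrite('pics/s10.png',cv2.resize(im[100:280,150:350],None,fx=3.5,fy=3.3,interpolation=cv2.INTER_CUBIC))
E
python3 vtop.py top10 >/dev/null
```

```text
rot [-0.003  0.001  0.007] shift mm [  1.1   6.6 -90.3] | q [ 0.353  0.214 -0.18  -0.003 -1.174 -1.929] F [-0.5 -0.4  0.1] 13.1vtop.py:8: RuntimeWarning: invalid value encountered in cast
  print((P[172:208:3,222:264:2,2]*1000).round(0).astype(int))
```

View pics/s10.png

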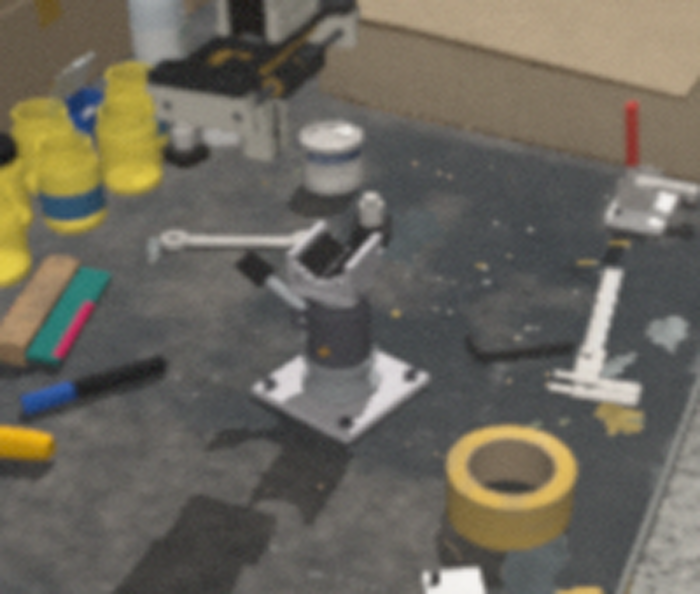

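Request:
arm_command:
  targets:
    - [[0,0,0.005],[2,5.5,-30],1]
    - [[0,0,0],[0,0,-35],1]
    - [[0,0,0],[0,0,-20],1]
    - [[0,0,0],[0,0,-8],1]
    - [[0,0,0],[0,0,-6],1]
    - [[0,0,0],[0,0,0],1]

```text
t: 13.8
eef_pos: [0.5908, 0.0218, 0.3084]
ee_rot: [3.141, -0.002, -3.136]
force: [0.2, -0.2, -0.4]
width: 0.0008
```

Request:
arm_command:
  targets:
    - [[0,0,0],[2,0,-5],1]
    - [[0,0,0],[3,0,-5],1]
    - [[0,0,0],[3,0,-5],1]

```text
t: 14.1
eef_pos: [0.5993, 0.0215, 0.2942]
ee_rot: [3.14, 0.001, -3.136]
force: [1.5, 0.4, 3.3]
width: 0.0004
```

Request:
arm_command:
  targets:
    - [[0,0,0],[2,-1,-5],1]
    - [[0,0,0],[2,-1,-5],1]
    - [[0,0,0],[2,0,-5],1]
    - [[0,0,0],[2,0,-5],1]

```text
t: 14.5
eef_pos: [0.6087, 0.0199, 0.2754]
ee_rot: [3.139, 0.005, -3.136]
force: [1.8, 0.7, 7.2]
width: 0.0004
```

Request:
arm_command:
  targets:
    - [[0,0,0],[2,0,-5],1]
    - [[0,0,0],[2,0,-5],1]
    - [[0,0,0],[2,0,-5],1]

```text
t: 14.8
eef_pos: [0.6131, 0.0196, 0.2593]
ee_rot: [3.14, 0.0, -3.136]
force: [-4.8, 1.9, 6.3]
width: 0.0003
```

Request:
arm_command:
  targets:
    - [[0,0,0],[1,0,-4],1]
    - [[0,0,0],[1,0,-4],1]
    - [[0,0,0],[0,0,-3],1]
    - [[0,0,0],[0,0,0],1]

```text
t: 15.2
eef_pos: [0.6142, 0.0196, 0.2496]
ee_rot: [3.141, -0.002, -3.136]
force: [-11.4, 2.5, 20.4]
width: 0.0003
```

```bash
python3 - <<'E'
from h import *
for n in('side','top'): save(n,n+'11')
im=cv2.imread('pics/side11.png');cv2.imwrite('pics/s11.png',cv2.resize(im[100:280,150:350],None,fx=3.5,fy=3.3,interpolation=cv2.INTER_CUBIC))
E
```

```text
(no output)
```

View pics/s11.png

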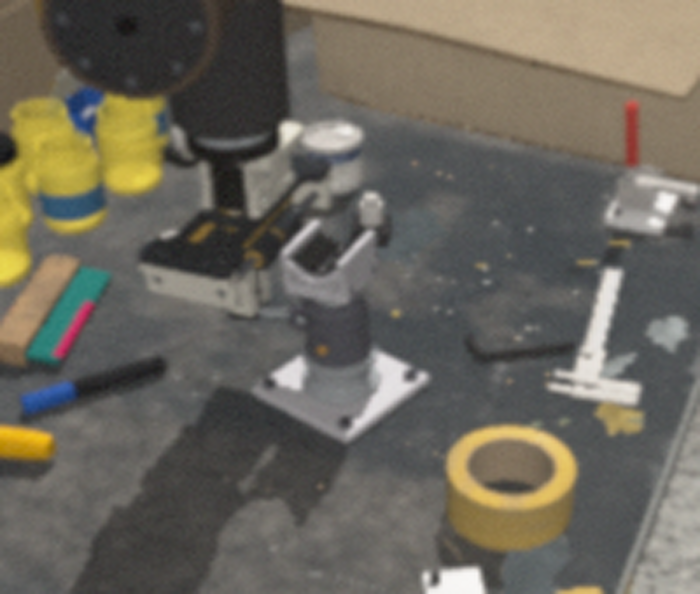

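Request:
arm_command:
  targets:
    - [[0,0,0],[-1,0,-2],1]
    - [[0,0,0],[0,0,-2],1]
    - [[0,0,0],[0,0,0],1]

```text
t: 15.6
eef_pos: [0.6138, 0.0197, 0.2486]
ee_rot: [3.141, 0.001, -3.135]
force: [-15.3, 4.8, 40.4]
width: 0.0004
```

Firm stop: 1 mm of travel for +20 N, so the lever is fully down. Lift off and check.

Request:
arm_command:
  targets:
    - [[0,0,0],[0,0,8],1]
    - [[0,0,0],[0,0,20],1]
    - [[0,0,0],[0,0,40],1]
    - [[0,0,0],[10,0,40],1]
    - [[0,0,0],[20,40,20],1]
    - [[0,0,0],[20,45,0],1]
    - [[0,0,0],[10,45,0],1]
    - [[0,0,0],[0,0,0],1]

```text
t: 16.4
eef_pos: [0.6749, 0.1541, 0.3707]
ee_rot: [3.14, -0.001, -3.133]
force: [0.0, -0.5, -0.6]
width: 0.0004
```

```bash
python3 - <<'E'
from h import *
for n in('side','top'): save(n,n+'12')
im=cv2.imread('pics/side12.png');a=cv2.resize(im[150:270,190:290],None,fx=4,fy=4,interpolation=cv2.INTER_CUBIC)
im=cv2.imread('pics/top12.png');b=cv2.resize(im[130:250,180:280],None,fx=4,fy=4,interpolation=cv2.INTER_CUBIC)
cv2.imwrite('pics/c12.png',np.hstack([a,b]))
P=cloud('top',np.load('pics/top12.npy'))
for u,v in ((244,158),(244,161),(244,164),(244,167)): print(u,v,P[v,u].round(4))
b=P[185:204,235:254].reshape(-1,3);print(np.nanpercentile(b[:,2],[50,80,90,95]))
print(get_state()['force'],get_state()['t'])
E
```

```text
244 158 [6.43e-01 2.11e-02 1.00e-04]
244 161 [0.6245 0.0195 0.0693]
244 164 [0.6156 0.0195 0.0735]
244 167 [0.6068 0.0195 0.0785]
[0.14794253 0.15283278 0.1550093  0.15790448]
[0.47242703 0.3879734  0.19650089] 16.5
```

View pics/c12.png

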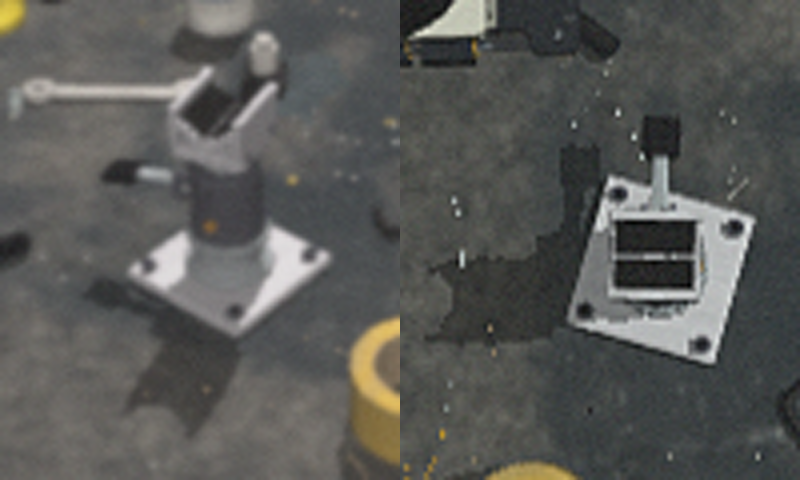

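```bash
python3 - <<'E'
from station import *
print(job_done())
E
```

```text
the job is handed in; nothing more can be done
None
```

The cradle is standing upright and home on the ball mount, its latch lever is fully down, and I handed the job in at about 16.5 s.

- **Placing:** I gripped the V-cradle by its side faces and turned it upright. My first approach direction ran into the arm's joint limits, so I brought the cradle in with the tool pointing to −y instead. It needed about 14 N read at the wrist, then snapped down onto the shoulder.
- **Before latching:** The V-cradle top measured about 0.158 m, which is the height expected when it is home. The lever was still up, with its pad at 0.120 m against 0.122 m expected.
- **Latching:** I pressed the pad down with closed fingers until it stopped firmly, at 40 N on the last push. Then I lifted clear.
- **Last checks:**
  - The pad is 87 mm out and 0.0735 m high, against 0.073 m expected for fully down.
  - The V-cradle top is still at 0.158 m.
  - The arm is clear, with its force reading near zero.
- **Less certain:**
  - My fit of the groove, made before latching, suggested a tilt of about 0.03 rad. A similar reading showed up before placing, so it may be measurement bias; the limit is 0.1 rad.
  - I checked the bystanders only by eye in the later pictures and saw none moved.

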